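Hold out the fuller jar

ROBOT

A 7-joint arm with a two-finger parallel gripper is mounted at the origin on the work surface. World frame = base frame: x ahead of the robot, y to its left, z up, the work surface at z = 0. Lengths are in m, angles in rad, forces in N, time in s.
With the tool pointing down it reaches from about 0.425 to 0.925 m from the base axis. Payload 6.8 kg.
Tool frame: the origin (TCP) lies at the centre of the arm's flange, where the gripper is bolted on; the fingertips stand 173 mm ahead of it and the grasp point (between the pads) lies 155 mm ahead of it; z points along the fingers, y is the direction in which the jaws open and shut (so a half turn about z gives the same grasp; the last joint's range is limited). The gripper opens to 85 mm and grips with 20 to 120 N. Pads are 22 mm wide; open, the fingers measure 114 mm over their backs; the gripper's body (76 mm by 85 mm) begins 54 mm behind the grasp point. The pads swing forward as they close: fully open they stand 13 mm farther back than shut.
Start: joints at [1.151, 0.477, 0.022, 1.555, -0.011, 1.109, -0.083], TCP at [0.207, -0.642, 0.405] pointing down, gripper open.
Joint ranges: [-2.96, 2.96], [-0.34, 2.1], [-1.41, 1.46], [0.24, 2.44], [-1.37, 4.51], [0.17, 1.92], [-2.96, 2.96]. Speed limits (rad/s): [2.39, 2.39, 3.14, 3.14, 3.14, 3.14, 3.14].

INTERFACE

Orientations are given as a rotation vector (axis times angle).
In Python, from bench import readout, grab_frame, camera_model, r gives the robot as it stands.
- The arm moves only by the tool apply_moves, never from a script. Its argument "deltas" is a list of rows, each an object with "xyz": the shift along the world's x, y, z in m, a list of three; "turn": the turn about the world's z in rad. In form: [{"xyz": [dx, dy, dz], "turn": turn}, ...]. A call has 1 to 12 rows; each row shifts and turns the commanded pose from where the row before left it; what a row does not reach is not made up. A row lasts 1/12 s, in which the tool goes at most 41.7 mm and 7.16 degrees, less where a joint would pass 70% of its speed; a pose out of reach is approached as far as the arm can. A call with a gripper value outside its range is refused whole. "claw" is the gripper's target within -1 to 1 (shut at 1, half-way at 0, fully open at -1), set as the call begins (left out, the last holds). The fingers move at their own pace and stop on an object; "squeeze" is the grip in N (left out, the last holds). Time passes only in rows, so rows that do not move let the fingers close. It gives the time, the measured TCP pose, the force and the opening at its end, in the units of the state.
- readout.get_obs(): the state, without advancing time (a new reading comes with each control period).
- grab_frame(name): name is "scene" or "top" or "wrist"; returns the picture (400x640x3 uint8, red, green, blue); there is no depth.
- camera_model(name): a dict with "intrinsics" (3x3 intrinsics, pixels), "R" (3x3) and "t" (3): a world point X has camera coordinates R X + t. Camera axes: x right, y down, z forward; pixel columns grow to the right and rows downward; lengths in m; the calibration is good to about 2 mm. The wrist camera is an equidistant fisheye: a pixel r from the principal point sees the ray r / f radians off the axis. A picture is of the moment at which its call begins: read the wrist's pose just before it. camera_model takes no time and is no camera call; for the wrist camera it gives the pose at the moment of the call.
- r.hand_in(): hands the job in, once; it reports no verdict.
The state is a dict: "clock": time; "joints": joint angles; "qvel": joint speeds; "tau": joint torques, N m; "tcp_pos": TCP position; "orientation": TCP orientation; "contact_force": force on the tool from outside, world axes, zero at the start; "moment": the same for the moment, N m; "grip_width": finger opening in m.
Only numpy, scipy, OpenCV 4.12 (cv2) and the standard library are available. Lean on these libraries where they do the work, as an engineer would, in place of code of your own. Each camera call takes 0.05 s, during which the arm holds its last target.

TASK

Two identical frosted jars stand in the two big wells of the silicone tray; find out which is fuller by weight. First lift the left one (as seen from the robot) a good 5 cm clear of the tray and feel its weight, set it back in its well, then lift the right one in the same way. Leave the lighter jar standing in a well, do not drop or tip the jars or disturb the other things on the cart, and finish still holding the heavier one in the gripper, upright and motionless about 6 cm above the middle of the clear acrylic stand, without resting it on anything, ready to be taken.

Things in the scene. Friction and masses are not known exactly. Their poses are not given: they have to be found in the camera images.
- tray: the tray, a fixed hard grey silicone slab 170 x 280 x 18 mm; origin at the centre of its underside, x to its far side, y to its left, z up. Two big round jar wells in its near half (35 mm nearer than its centre, 75 mm to either side); four small bottle slots in a row 92 mm beyond the wells' row. Its y axis stays within 20 degrees of the robot's left
- well_left (a point): centre of the floor of the tray's left jar well (on the robot's left): round, 53 mm wide, 8 mm deep, floor 10 mm above the table. A jar starts here, upright, centred and standing on the floor, so the jar's centre is 25.5 mm above this point
- well_right (a point): centre of the floor of the right jar well, same size, with the other jar. The jars look identical: frosted glass, flat aluminium screw lid, round, 46 mm wide (lid 43), 51 mm tall (lid the top 13). Their poses are not given. They weigh 80 to 370 g, one at least 80 g more than the other; which well has the heavier is chance and must be felt by lifting
- stand_top (a point): the middle of the top face of the clear acrylic stand, a fixed low bridge-like riser 120 x 140 mm and 50 mm tall (this point is 50 mm above the table); z up
- drops0: a white eyedrop bottle, 25 mm in diameter, 62 mm tall, standing in one of the four small slots in the far part of the tray; origin at the centre of its underside. Bystander
- drops1: a white eyedrop bottle, 25 mm in diameter, 62 mm tall, standing in one of the four small slots in the far part of the tray; origin at the centre of its underside. Bystander
- drops2: a white eyedrop bottle, 25 mm in diameter, 62 mm tall, standing in one of the four small slots in the far part of the tray; origin at the centre of its underside. Bystander
- drops3: a white eyedrop bottle, 25 mm in diameter, 62 mm tall, standing in one of the four small slots in the far part of the tray; origin at the centre of its underside. Bystander
- mirror: a round swivel mirror, 84 mm disc on a 70 mm round foot, about 150 mm tall; origin at the centre of the foot's underside. Bystander
- cup: a white cup, 72 mm in diameter, 90 mm tall; origin at the centre of its underside. Bystander
- pillbox: a flat seven-compartment pill box, 160 x 34 x 25 mm; origin at the centre of its underside, x along its length. Bystander
- tin: a flat round metal balm tin, 66 mm in diameter, 24 mm tall; origin at the centre of its underside. Bystander
Mind the look-alikes: they are no part of the job. What is shaped like the part that bears stand_top but orange is not meant.

How it is judged:
On the way, in this order (a step that is already met when the one before it is completed fails the run):
1. the left jar is lifted in the gripper at least 25 mm while the other stands in the right well (((height (world z) of fuller_jar_mid above 0.0605 m and contact force between fuller_jar and the fingers above 0.5 N and (horizontal distance between lighter_jar_mid and well_right below 0.008 m and height (world z) of lighter_jar_mid below 0.0395 m and angle between lighter_jar_mid's own z axis and vertical below 0.1 rad)) or (height (world z) of lighter_jar_mid above 0.0605 m and contact force between lighter_jar and the fingers above 0.5 N and (horizontal distance between fuller_jar_mid and well_right below 0.008 m and height (world z) of fuller_jar_mid below 0.0395 m and angle between fuller_jar_mid's own z axis and vertical below 0.1 rad)))), for 0.2 s.
2. the right jar is lifted in the gripper at least 25 mm while the first stands back in the left well (((height (world z) of fuller_jar_mid above 0.0605 m and contact force between fuller_jar and the fingers above 0.5 N and (horizontal distance between lighter_jar_mid and well_left below 0.008 m and height (world z) of lighter_jar_mid below 0.0395 m and angle between lighter_jar_mid's own z axis and vertical below 0.1 rad)) or (height (world z) of lighter_jar_mid above 0.0605 m and contact force between lighter_jar and the fingers above 0.5 N and (horizontal distance between fuller_jar_mid and well_left below 0.008 m and height (world z) of fuller_jar_mid below 0.0395 m and angle between fuller_jar_mid's own z axis and vertical below 0.1 rad)))), for 0.2 s.
At the end, for the whole second after the job is handed in: The heavier jar is held still in the fingers, within 0.2 rad of upright, within 30 mm of the middle of the stand, its underside 20 to 100 mm above the stand's top; the lighter jar stands released and at rest in a jar well (upright, within 8 mm of its centre, on its floor) (horizontal distance between fuller_jar_mid and stand_top below 0.03 m and z of fuller_jar_mid in the frame of stand_top between 0.0455 and 0.1255 m and angle between fuller_jar_mid's own z axis and vertical below 0.2 rad and linear speed of fuller_jar below 0.03 m/s and contact force between fuller_jar and the fingers above 0.5 N and ((horizontal distance between lighter_jar_mid and well_left below 0.008 m and height (world z) of lighter_jar_mid below 0.0395 m and angle between lighter_jar_mid's own z axis and vertical below 0.1 rad) or (horizontal distance between lighter_jar_mid and well_right below 0.008 m and height (world z) of lighter_jar_mid below 0.0395 m and angle between lighter_jar_mid's own z axis and vertical below 0.1 rad)) and linear speed of lighter_jar below 0.02 m/s and contact force between lighter_jar and the fingers below 0.1 N); the arm keeps its last pose, push and grip.
It fails at once if a jar is tipped by more than 0.5 rad (angle between any of fuller_jar_mid, lighter_jar_mid's own z axis and vertical above 0.5 rad).
It fails at once if a jar is dropped (falls free faster than 0.5 m/s) ((linear speed of fuller_jar above 0.5 m/s and contact force between fuller_jar and the fingers below 0.01 N) or (linear speed of lighter_jar above 0.5 m/s and contact force between lighter_jar and the fingers below 0.01 N)).
It fails at once if a bystander is pushed away (20 mm for the eyedrop bottles, 30 mm for the others) or tipped (distance of any of drops0, drops1, drops2, drops3 from where it was at the start of the episode above 0.02 m or distance of any of mirror, cup, pillbox, tin from where it was at the start of the episode above 0.03 m or angle between any of drops0, drops1, drops2, drops3, mirror, cup, pillbox, tin's own z axis and vertical above 0.4 rad).
It also fails if it takes over 64 s, if anything falls off the work surface, if the arm or the gripper's body presses on something with over 40 N, if the wrist force passes 120 N, or if a joint passes its speed limit or range.

## Working session

There is one attempt and no reset: what is moved stays moved. The work goes in short steps, Python scripts to look and compute and a tool call to move; the robot and the scene stay as the last step left them, time stands still between calls to the robot, and variables do not carry over. Pictures are saved under pics/ and viewed, and the job is handed in when it is done.

Besides the shell and the picture viewer there is one more tool, called after "Emit:" as a command line: name --argument value ..., lists and objects as JSON in quotes. apply_moves: Moves the arm, as the interface text tells. Its arguments: {"type":"object","properties":{"deltas":{"type":"array"},"claw":{"type":"number"},"squeeze":{"type":"number"}},"required":["deltas"]}

```bash
mkdir -p pics; ls; python3 - <<'E'
from bench import readout, grab_frame, camera_model, r
import cv2
print(readout.get_obs())
for n in ["scene","top","wrist"]:
    m=camera_model(n);print(n,m)
    cv2.imwrite(f"pics/{n}0.png",grab_frame(n)[:,:,::-1])
E
```

```text
pics
{'clock': 0.0, 'joints': array([ 1.15088374,  0.477806  ,  0.02231796,  1.55644694, -0.01151441,
        1.10933647, -0.0830751 ]), 'qvel': array([-0.00122373,  0.0005584 , -0.0015358 ,  0.00091572, -0.00022847,
       -0.00042636, -0.00095283]), 'tau': array([ 8.35604369e-04, -5.96443033e+01,  1.60826359e+00, -2.81200451e+01,
        1.24420857e-02,  9.44914296e-03,  3.13648661e-05]), 'tcp_pos': array([ 0.20701454, -0.64217731,  0.40372296]), 'orientation': array([-3.10167175e+00, -4.87621118e-01,  6.35734843e-04]), 'contact_force': array([-0.09258714, -0.29421165, -0.38745046]), 'moment': array([-0.0039244 , -0.00432647,  0.04951232]), 'grip_width': 0.08522423527257811}
scene {'intrinsics': array([[405.54273879,   0.        , 319.15194966],
       [  0.        , 405.54273879, 206.4711434 ],
       [  0.        ,   0.        ,   1.        ]]), 'R': array([[ 0.25227426,  0.96758873,  0.01139062],
       [ 0.65192918, -0.1612516 , -0.74093608],
       [-0.71508464,  0.19434498, -0.67147895]]), 't': array([-0.15836798, -0.26978109,  1.48747421])}
top {'intrinsics': array([[377.20943835,   0.        , 317.68655291],
       [  0.        , 377.20943835, 202.54074309],
       [  0.        ,   0.        ,   1.        ]]), 'R': array([[ 0.00956643, -0.99987131, -0.01287847],
       [-0.99889091, -0.00896168, -0.04622369],
       [ 0.04610233,  0.01330638, -0.99884809]]), 't': array([0.03103107, 0.47643677, 1.18029037])}
wrist {'intrinsics': array([[309.70691629,   0.        , 316.43204025],
       [  0.        , 309.70691629, 200.67085914],
       [  0.        ,   0.        ,   1.        ]]), 'R': array([[ 0.30685973, -0.95175319, -0.00172499],
       [-0.90118951, -0.29113917,  0.3210848 ],
       [-0.30609569, -0.09697346, -0.94704888]]), 't': array([-0.67356709, -0.04174936,  0.38133848])}
```

View pics/scene0.png

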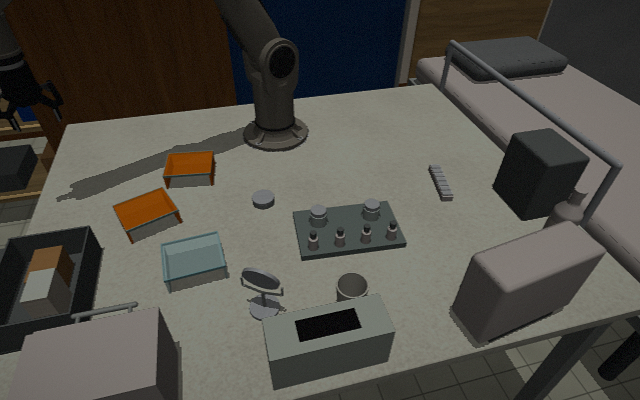

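View pics/top0.png

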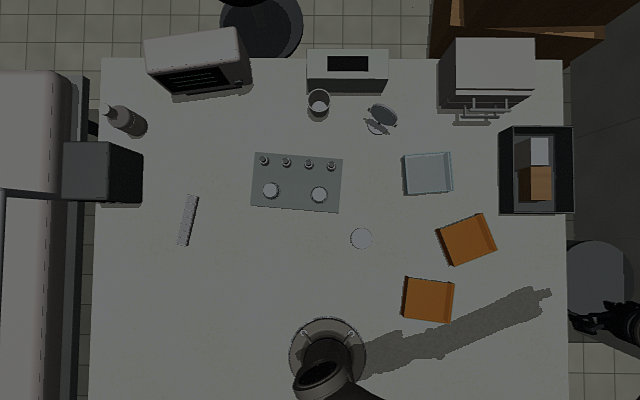

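View pics/wrist0.png

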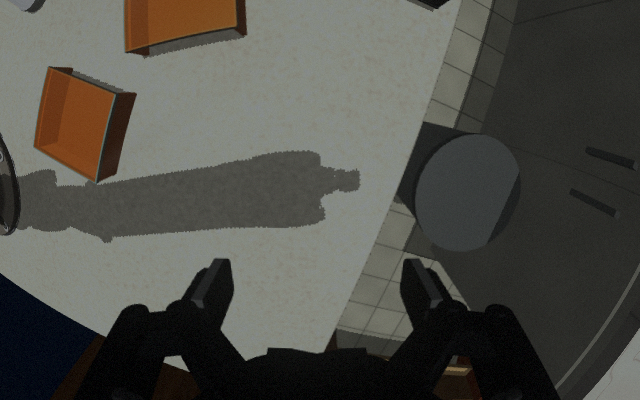

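The scene view shows two jars at (318,213) and (372,207) and the clear stand at (194,258). In the top view the jars are at (270,190) and (319,194), the stand at (427,173) and the bottles behind. I'll segment them next.

```bash
cat > h.py <<'E'
import numpy as np, cv2
def ray(m,u,v):
    K=m["intrinsics"];d=np.linalg.inv(K)@np.array([u,v,1.]);R=m["R"];return -R.T@m["t"],R.T@d
def onz(m,u,v,z):
    c,d=ray(m,u,v);return c+d*(z-c[2])/d[2]
def proj(m,X):
    p=m["R"]@np.array(X)+m["t"];p=m["intrinsics"]@p;return p[:2]/p[2]
def fish(m,u,v):
    K=m["intrinsics"];x=(u-K[0,2])/K[0,0];y=(v-K[1,2])/K[1,1];t=np.hypot(x,y)
    d=np.array([np.sin(t)*x/t,np.sin(t)*y/t,np.cos(t)]) if t>1e-9 else np.array([0,0,1.]);R=m["R"];return -R.T@m["t"],R.T@d
def fonz(m,u,v,z):
    c,d=fish(m,u,v);return c+d*(z-c[2])/d[2]
E
python3 - <<'E'
import cv2,numpy as np
from h import *
from bench import camera_model
im=cv2.imread("pics/top0.png");s=cv2.imread("pics/scene0.png")
a=cv2.resize(im[140:225,240:470],None,fx=3.4,fy=3.4,interpolation=cv2.INTER_CUBIC)
b=cv2.resize(s[190:300,150:410],None,fx=3,fy=3,interpolation=cv2.INTER_CUBIC)
b=cv2.resize(b,(a.shape[1],int(b.shape[0]*a.shape[1]/b.shape[1])))
o=np.vstack([a,b])[:600];o=np.clip(o*1.6,0,255).astype(np.uint8);cv2.imwrite("pics/z0.png",o)
m=camera_model("top")
g=cv2.cvtColor(im,cv2.COLOR_BGR2GRAY)
for th in(130,145):
  mk=(g>th).astype(np.uint8);mk[:145]=0;mk[215:]=0;mk[:,:248]=0;mk[:,345:]=0
  n,l,st,ce=cv2.connectedComponentsWithStats(mk)
  for i in range(1,n):
    if st[i,4]>40: print(th,st[i],ce[i],onz(m,*ce[i],0.061))
print(im[190,270],im[180,300],im[173,427],im[240,300])
hsv=cv2.cvtColor(im,cv2.COLOR_BGR2HSV);print(hsv[173,427],hsv[180,300],hsv[240,300])
E
```

```text
[113 111 108] [85 86 80] [101 100  95] [108 111 109]
[ 95  15 101] [85 18 86] [ 50   7 111]
```

View pics/z0.png

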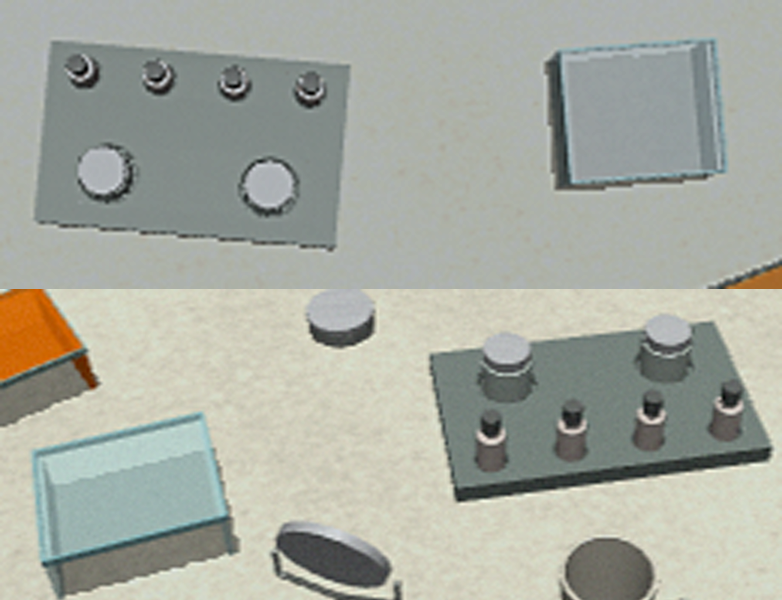

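```bash
python3 - <<'E'
import cv2,numpy as np
from h import *
from bench import camera_model
im=cv2.imread("pics/top0.png");s=cv2.imread("pics/scene0.png")
m=camera_model("top");ms=camera_model("scene")
def lids(img,box,m,lo,amin):
  g=cv2.cvtColor(img,cv2.COLOR_BGR2GRAY);x0,y0,x1,y1=box
  mk=np.zeros_like(g);mk[y0:y1,x0:x1]=(g[y0:y1,x0:x1]>lo)
  n,l,st,ce=cv2.connectedComponentsWithStats(mk)
  for i in range(1,n):
    if st[i,4]>amin: print(lo,st[i],ce[i].round(2),onz(m,*ce[i],0.061).round(4))
for lo in (98,104): lids(im,(255,176,337,206),m,lo,40)
for lo in (110,125,140): lids(s,(305,195,385,225),ms,lo,30)
h=cv2.cvtColor(cv2.GaussianBlur(im,(3,3),0),cv2.COLOR_BGR2HSV)
for sat in (10,12,14):
  mk=np.zeros(im.shape[:2],np.uint8);R=h[140:205,390:465];mk[140:205,390:465]=((R[...,0]>75)&(R[...,0]<120)&(R[...,1]>=sat))
  c=max(cv2.findContours(mk,0,1)[0],key=cv2.contourArea);rc=cv2.minAreaRect(c);print(sat,rc,onz(m,*rc[0],.05))
  bp=cv2.boxPoints(rc);P=[onz(m,*p,.05)[:2] for p in bp];print(np.round(P,3),[np.linalg.norm(P[i]-P[i-1]).round(3) for i in range(4)])
# scene corners of stand top
for sat in (35,):
  h2=cv2.cvtColor(s,cv2.COLOR_BGR2HSV);print(h2[258,194],h2[300,250],h2[245,165])
# tray
g=h; mk=np.zeros(im.shape[:2],np.uint8);gg=cv2.cvtColor(im,cv2.COLOR_BGR2GRAY);mk[145:220,245:350]=gg[145:220,245:350]<97
mk=cv2.morphologyEx(mk,cv2.MORPH_OPEN,np.ones((5,5)))
c=max(cv2.findContours(mk,0,1)[0],key=cv2.contourArea);rc=cv2.minAreaRect(c);P=np.array([onz(m,*p,.018)[:2] for p in cv2.boxPoints(rc)]);print(rc,P.round(3),P.mean(0))
E
```

```text
98 [263 184  13  13 140] [269.31 189.69] [0.5116 0.182  0.061 ]
98 [312 187  14  14 144] [318.78 193.75] [0.5005 0.0317 0.061 ]
104 [263 184  13  13 139] [269.36 189.7 ] [0.5116 0.1819 0.061 ]
104 [312 188  14  13 142] [318.81 193.84] [0.5003 0.0316 0.061 ]
110 [305 195  80  20 977] [339.35 201.19] [0.4841 0.0943 0.061 ]
125 [305 195  80  15 682] [338.23 199.52] [0.4767 0.0933 0.061 ]
10 ((427.98492431640625, 171.79380798339844), (41.3771858215332, 50.6937370300293), 85.8150863647461) [ 0.57141595 -0.3012369   0.05      ]
[[ 0.629 -0.22 ]
 [ 0.641 -0.374]
 [ 0.515 -0.382]
 [ 0.502 -0.229]] [np.float64(0.127), np.float64(0.155), np.float64(0.127), np.float64(0.154)]
12 ((427.9659118652344, 172.03958129882812), (40.9249153137207, 50.602108001708984), 85.76361083984375) [ 0.57066077 -0.30117608  0.05      ]
[[ 0.627 -0.22 ]
 [ 0.64  -0.374]
 [ 0.515 -0.382]
 [ 0.502 -0.229]] [np.float64(0.126), np.float64(0.155), np.float64(0.125), np.float64(0.154)]
14 ((427.9659118652344, 172.03958129882812), (40.9249153137207, 50.602108001708984), 85.76361083984375) [ 0.57066077 -0.30117608  0.05      ]
[[ 0.627 -0.22 ]
 [ 0.64  -0.374]
 [ 0.515 -0.382]
 [ 0.502 -0.229]] [np.float64(0.126), np.float64(0.155), np.float64(0.125), np.float64(0.154)]
[ 86  38 115] [34 29 70] [ 86  35 108]
((295.94482421875, 182.16207885742188), (88.94171905517578, 54.47783660888672), 4.763641834259033) [[ 0.464  0.25 ]
 [ 0.636  0.239]
 [ 0.615 -0.042]
 [ 0.444 -0.029]] [0.53978023 0.10473733]
```

Measured positions: left jar at about (0.5116, 0.182), right jar at (0.5004, 0.0317). They are 150.7 mm apart, which matches the tray, and its yaw is about -4.3°. The stand's middle is near (0.570, -0.302). The jaws should open along the tray's y axis, which needs a turn of -0.386.

Emit:
apply_moves --deltas '[{"xyz": [0.025, 0.025, 0], "turn": -0.032}, {"xyz": [0.025, 0.025, 0], "turn": -0.032}, {"xyz": [0.025, 0.025, 0], "turn": -0.032}, {"xyz": [0.025, 0.025, 0], "turn": -0.032}, {"xyz": [0.025, 0.025, 0], "turn": -0.032}, {"xyz": [0.025, 0.025, 0], "turn": -0.032}, {"xyz": [0.025, 0.025, 0], "turn": -0.032}, {"xyz": [0.025, 0.025, 0], "turn": -0.032}, {"xyz": [0.025, 0.025, 0], "turn": -0.032}, {"xyz": [0.025, 0.025, 0], "turn": -0.032}, {"xyz": [0.025, 0.025, 0], "turn": -0.032}, {"xyz": [0.025, 0.025, 0], "turn": -0.034}]' --claw -1 --squeeze 35

```text
clock: 1.15
tcp_pos: [0.508, -0.341, 0.4046]
orientation: [-3.139, 0.119, 0.0]
contact_force: [0.2, -0.3, -0.3]
grip_width: 0.085
```

Emit:
apply_moves --deltas '[{"xyz": [0, 0.035, 0], "turn": 0}, {"xyz": [0, 0.035, 0], "turn": 0}, {"xyz": [0, 0.035, 0], "turn": 0}, {"xyz": [0, 0.035, 0], "turn": 0}, {"xyz": [0, 0.035, 0], "turn": 0}, {"xyz": [0, 0.035, 0], "turn": 0}, {"xyz": [0, 0.035, 0], "turn": 0}, {"xyz": [0, 0.035, 0], "turn": 0}, {"xyz": [0, 0.035, 0], "turn": 0}, {"xyz": [0, 0.035, 0], "turn": 0}, {"xyz": [0, 0.035, 0], "turn": 0}, {"xyz": [0, 0.035, 0], "turn": 0}]'

```text
clock: 2.15
tcp_pos: [0.5066, 0.0791, 0.4047]
orientation: [3.139, -0.117, -0.0]
contact_force: [1.0, -1.1, -0.1]
grip_width: 0.0853
```

Emit:
apply_moves --deltas '[{"xyz": [0, 0.03, -0.02], "turn": 0}, {"xyz": [0, 0.025, -0.02], "turn": 0}, {"xyz": [0, 0.025, -0.02], "turn": 0}, {"xyz": [0, 0.015, -0.02], "turn": 0}, {"xyz": [0, 0, -0.01], "turn": 0}, {"xyz": [0, 0, 0], "turn": 0}, {"xyz": [0, 0, 0], "turn": 0}, {"xyz": [0, 0, 0], "turn": 0}]'

```text
clock: 2.82
tcp_pos: [0.5077, 0.1713, 0.3156]
orientation: [3.139, -0.12, 0.002]
contact_force: [0.4, 0.3, 0.9]
grip_width: 0.0852
```

```bash
python3 - <<'E'
from bench import readout, grab_frame, camera_model
import cv2,numpy as np
from h import *
o=readout.get_obs();m=camera_model("wrist");im=grab_frame("wrist")[:,:,::-1]
np.save("m1.npy",m,allow_pickle=True)
print(o["tcp_pos"],o["orientation"],o["contact_force"],-m["R"].T@m["t"])
cv2.imwrite("pics/w1.png",im)
g=cv2.cvtColor(np.ascontiguousarray(im),cv2.COLOR_BGR2GRAY)
def fproj(m,X):
    p=m["R"]@np.array(X)+m["t"];t=np.arctan2(np.hypot(p[0],p[1]),p[2]);q=p[:2]/np.hypot(*p[:2])*t;K=m["intrinsics"];return K[0,0]*q+K[:2,2]
for X in [(.5116,.182,.061),(.5004,.0317,.061)]: print(fproj(m,X), fproj(m,(X[0]+.0215,X[1],.061)))
E
```

```text
[0.50770559 0.17127095 0.31557574] [ 3.13903033e+00 -1.19874594e-01  1.99833855e-03] [0.39729136 0.29549883 0.87316597] [0.59026487 0.1656052  0.28522585]
[302.83799635 205.5955516 ] [300.27223086 178.5797994 ]
[481.41422259 204.79054381] [483.58000244 180.40396044]
```

View pics/w1.png

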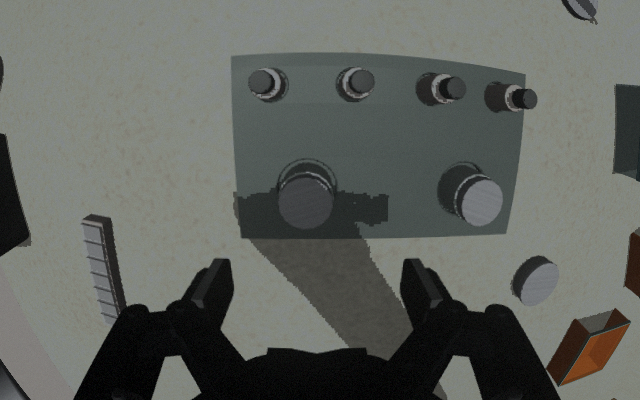

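The wrist view shows the left lid at about (306,202) and the right lid at about (479,201), within about 3 px of prediction. I'll fit them more exactly.

```bash
python3 - <<'E'
import cv2,numpy as np
from h import *
m=np.load("m1.npy",allow_pickle=True).item()
im=cv2.imread("pics/w1.png");g=cv2.GaussianBlur(cv2.cvtColor(im,cv2.COLOR_BGR2GRAY),(3,3),0)
print(g[202,306],g[215,360],g[180,306],g[201,479],g[202,270])
for box,lo in [((265,165,350,238),None),((435,165,515,232),None)]:
  x0,y0,x1,y1=box;w=g[y0:y1,x0:x1]
  for lo in ([62,68,72] if x0<300 else [105,115,120]):
    mk=(w>lo).astype(np.uint8);mk=cv2.morphologyEx(mk,cv2.MORPH_OPEN,np.ones((7,7)))
    n,l,st,ce=cv2.connectedComponentsWithStats(mk)
    for i in range(1,n):
      if st[i,4]>800:
        c=ce[i]+[x0,y0];print(lo,st[i],c,fonz(m,*c,.061).round(4))
# edges radial for left lid: bottom/left/right
print(g[195:245,306]);print(g[202,265:350])
E
```

```text
66 43 67 121 47
62 [  15   14   50   48 1604] [302.26620948 200.26558603] [0.5159 0.182  0.061 ]
105 [  28   16   39   44 1363] [482.07997065 202.58987528] [0.5023 0.0312 0.061 ]
115 [  29   17   37   39 1102] [482.77858439 201.40018149] [0.5034 0.0306 0.061 ]
[65 66 66 66 66 66 66 66 65 65 65 65 64 63 64 64 64 64 65 65 64 62 61 61
 63 65 66 65 66 66 65 65 63 57 49 44 43 43 42 42 42 42 43 51 65 73 74 73
 72 72]
[46 46 47 47 47 47 46 45 44 44 45 46 50 58 65 66 67 67 68 67 66 66 67 68
 68 66 65 66 68 67 67 66 66 66 64 64 65 65 65 66 66 66 64 63 63 64 65 65
 64 65 66 65 64 64 65 65 65 64 63 63 64 64 64 63 64 62 58 51 45 43 43 43
 43 43 43 43 43 43 42 41 41 42 43 43 43]
```

Combining both views gives the left jar at about (0.5135, 0.181). I'm descending to a grasp height of 0.040.

Emit:
apply_moves --deltas '[{"xyz": [0.003, 0.005, 0], "turn": 0}, {"xyz": [0.003, 0.0045, 0], "turn": 0}, {"xyz": [0, 0, -0.015], "turn": 0}, {"xyz": [0, 0, -0.015], "turn": 0}, {"xyz": [0, 0, -0.015], "turn": 0}, {"xyz": [0, 0, -0.015], "turn": 0}, {"xyz": [0, 0, -0.015], "turn": 0}, {"xyz": [0, 0, -0.01], "turn": 0}, {"xyz": [0, 0, -0.005], "turn": 0}, {"xyz": [0, 0, 0], "turn": 0}, {"xyz": [0, 0, 0], "turn": 0}, {"xyz": [0, 0, 0], "turn": 0}]'

```text
clock: 3.87
tcp_pos: [0.5135, 0.1823, 0.2255]
orientation: [-3.139, 0.117, -0.002]
contact_force: [-0.1, 0.9, 0.6]
grip_width: 0.0855
```

```bash
python3 - <<'E'
from bench import readout, grab_frame, camera_model
import cv2
o=readout.get_obs();print(o["tcp_pos"],o["contact_force"])
cv2.imwrite("pics/w2.png",grab_frame("wrist")[:,:,::-1])
E
```

```text
[0.51352549 0.18228112 0.22553631] [-0.09303866  0.86486008  0.5939941 ]
```

View pics/w2.png

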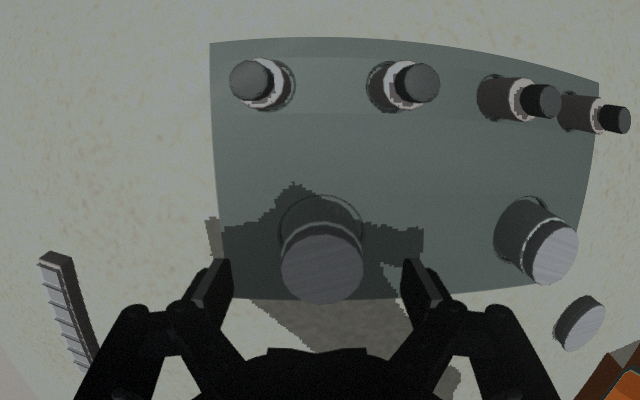

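The lid is at (322,268) and the finger midline is at column ~317. I'll shift 2 mm toward -y and lower the rest of the way.

Emit:
apply_moves --deltas '[{"xyz": [0, -0.0025, 0], "turn": 0}, {"xyz": [0, 0, -0.01], "turn": 0}, {"xyz": [0, 0, -0.01], "turn": 0}, {"xyz": [0, 0, -0.007], "turn": 0}, {"xyz": [0, 0, -0.003], "turn": 0}, {"xyz": [0, 0, 0], "turn": 0}, {"xyz": [0, 0, 0], "turn": 0}, {"xyz": [0, 0, 0], "turn": 0}]'

```text
clock: 4.58
tcp_pos: [0.5132, 0.1797, 0.1948]
orientation: [-3.139, 0.116, -0.0]
contact_force: [0.2, -0.1, -0.1]
grip_width: 0.0854
```

Emit:
apply_moves --deltas '[{"xyz": [0, 0, 0], "turn": 0}, {"xyz": [0, 0, 0], "turn": 0}, {"xyz": [0, 0, 0], "turn": 0}, {"xyz": [0, 0, 0], "turn": 0}, {"xyz": [0, 0, 0], "turn": 0}, {"xyz": [0, 0, 0], "turn": 0}, {"xyz": [0, 0, 0], "turn": 0}, {"xyz": [0, 0, 0], "turn": 0}, {"xyz": [0, 0, 0], "turn": 0}, {"xyz": [0, 0, 0], "turn": 0}]' --claw 1 --squeeze 35

```text
clock: 5.42
tcp_pos: [0.5132, 0.1796, 0.1952]
orientation: [-3.139, 0.117, -0.001]
contact_force: [-1.4, 0.3, 5.0]
grip_width: 0.0453
```

```bash
python3 - <<'E'
from bench import readout, grab_frame, camera_model
import cv2
o=readout.get_obs();print(o)
cv2.imwrite("pics/w3.png",grab_frame("wrist")[:,:,::-1])
E
```

```text
{'clock': 5.4167, 'joints': array([-0.25133272,  0.56856818, -0.25350653,  2.00364545,  0.24271556,
        0.59714813, -2.31325828]), 'qvel': array([ 0.00051821,  0.00085855,  0.00017659,  0.00128679, -0.00051526,
        0.00011645, -0.0005021 ]), 'tau': array([-3.59184667e-02, -5.09763014e+01, -2.15965524e+00, -1.66478348e+01,
        9.60822101e-02, -3.91599359e-01,  3.45659733e-03]), 'tcp_pos': array([0.51321093, 0.17964768, 0.19518538]), 'orientation': array([-3.13921753e+00,  1.16689625e-01, -9.26776217e-04]), 'contact_force': array([-1.37404723,  0.27261708,  5.03010924]), 'moment': array([-0.07756917,  0.30156175, -0.01807663]), 'grip_width': 0.045258254208913114}
```

View pics/w3.png

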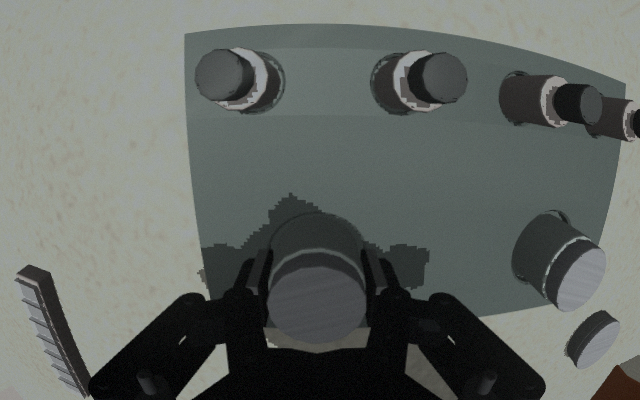

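The jar is gripped at an opening of 45 mm, centred at (318,300). Now I'll lift it 70 mm.

Emit:
apply_moves --deltas '[{"xyz": [0, 0, 0.003], "turn": 0}, {"xyz": [0, 0, 0.005], "turn": 0}, {"xyz": [0, 0, 0.008], "turn": 0}, {"xyz": [0, 0, 0.01], "turn": 0}, {"xyz": [0, 0, 0.01], "turn": 0}, {"xyz": [0, 0, 0.01], "turn": 0}, {"xyz": [0, 0, 0.01], "turn": 0}, {"xyz": [0, 0, 0.008], "turn": 0}, {"xyz": [0, 0, 0.006], "turn": 0}, {"xyz": [0, 0, 0], "turn": 0}, {"xyz": [0, 0, 0], "turn": 0}, {"xyz": [0, 0, 0], "turn": 0}]'

```text
clock: 6.47
tcp_pos: [0.5129, 0.1794, 0.2643]
orientation: [3.139, -0.117, -0.001]
contact_force: [-0.0, -0.4, -1.6]
grip_width: 0.0448
```

Emit:
apply_moves --deltas '[{"xyz": [0, 0, 0], "turn": 0}, {"xyz": [0, 0, 0], "turn": 0}, {"xyz": [0, 0, 0], "turn": 0}, {"xyz": [0, 0, 0], "turn": 0}, {"xyz": [0, 0, 0], "turn": 0}, {"xyz": [0, 0, 0], "turn": 0}]'

```text
clock: 6.97
tcp_pos: [0.5131, 0.1795, 0.2646]
orientation: [3.139, -0.117, -0.0]
contact_force: [-0.4, 0.7, -1.6]
grip_width: 0.0453
```

Emit:
apply_moves --deltas '[{"xyz": [0, 0, 0], "turn": 0}]'

```text
clock: 7.05
tcp_pos: [0.5131, 0.1796, 0.2647]
orientation: [3.139, -0.117, 0.0]
contact_force: [-0.1, 0.2, -1.2]
grip_width: 0.045
```

Emit:
apply_moves --deltas '[{"xyz": [0, 0, 0], "turn": 0}]'

```text
clock: 7.13
tcp_pos: [0.5131, 0.1795, 0.2647]
orientation: [3.139, -0.117, 0.0]
contact_force: [-0.5, 0.8, -1.4]
grip_width: 0.0448
```

Emit:
apply_moves --deltas '[{"xyz": [0, 0, 0], "turn": 0}]'

```text
clock: 7.22
tcp_pos: [0.5131, 0.1796, 0.2647]
orientation: [-3.139, 0.117, -0.0]
contact_force: [0.4, 0.2, -1.9]
grip_width: 0.0452
```

```bash
python3 - <<'E'
from bench import readout, grab_frame, camera_model
import cv2
L=[]
for i in range(5):
    im=grab_frame("scene");o=readout.get_obs();print(o["clock"],o["tcp_pos"],o["contact_force"],o["moment"],o["tau"][[1,3]])
import numpy as np
cv2.imwrite("pics/s4.png",np.clip(cv2.resize(im[120:290,200:440,::-1],None,fx=3,fy=3)*1.5,0,255))
E
```

```text
7.2667 [0.51308023 0.17954632 0.26474189] [-0.53758838 -0.14324797 -1.19268684] [-0.00872216 -0.00447085  0.02194247] [-51.38293147 -21.19057238]
7.3167 [0.51307766 0.1795322  0.26471671] [ 0.1475179  -0.42246126 -1.06345857] [ 0.01147717 -0.03746524  0.00398989] [-51.38517737 -21.19144857]
7.3667 [0.5130873  0.17953027 0.26471247] [-0.06620063  0.13523375 -0.35067413] [-0.01971102 -0.01532608  0.02029413] [-51.39125705 -21.19180799]
7.4167 [0.51308629 0.17953885 0.26474492] [ 0.26114376 -0.02813058 -2.13025337] [0.01103007 0.02077776 0.01369581] [-51.39248013 -21.1923641 ]
7.4667 [0.51307001 0.1795198  0.26471767] [-0.42086926 -0.09887299 -1.52789416] [-0.01863695  0.02481903  0.0214905 ] [-51.39391422 -21.19226396][ WARN:0@6.262] global loadsave.cpp:1063 imwrite_ Unsupported depth image for selected encoder is fallbacked to CV_8U.
```

View pics/s4.png

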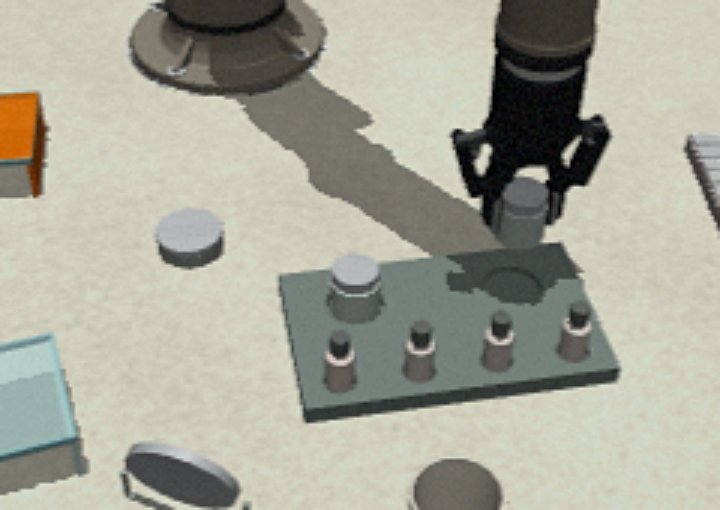

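The left jar hangs upright and reads Fz of about -1.4 N, roughly 140 g. I'm setting it back now.

Emit:
apply_moves --deltas '[{"xyz": [0, 0, -0.006], "turn": 0}, {"xyz": [0, 0, -0.01], "turn": 0}, {"xyz": [0, 0, -0.012], "turn": 0}, {"xyz": [0, 0, -0.012], "turn": 0}, {"xyz": [0, 0, -0.01], "turn": 0}, {"xyz": [0, 0, -0.006], "turn": 0}, {"xyz": [0, 0, -0.004], "turn": 0}, {"xyz": [0, 0, -0.003], "turn": 0}, {"xyz": [0, 0, 0], "turn": 0}, {"xyz": [0, 0, 0], "turn": 0}]'

```text
clock: 8.3
tcp_pos: [0.5132, 0.1797, 0.2019]
orientation: [-3.139, 0.117, -0.001]
contact_force: [0.3, 0.1, -1.2]
grip_width: 0.0452
```

Emit:
apply_moves --deltas '[{"xyz": [0, 0, -0.002], "turn": 0}, {"xyz": [0, 0, -0.002], "turn": 0}, {"xyz": [0, 0, -0.002], "turn": 0}, {"xyz": [0, 0, -0.001], "turn": 0}, {"xyz": [0, 0, 0], "turn": 0}, {"xyz": [0, 0, 0], "turn": 0}]'

```text
clock: 8.8
tcp_pos: [0.5131, 0.1796, 0.1952]
orientation: [3.139, -0.117, 0.001]
contact_force: [-1.9, -1.3, 4.9]
grip_width: 0.0456
```

It is seated: Fz rose back to +4.9 N at the original height. I'll open the gripper gently.

Emit:
apply_moves --deltas '[{"xyz": [0, 0, 0], "turn": 0}, {"xyz": [0, 0, 0], "turn": 0}, {"xyz": [0, 0, 0], "turn": 0}, {"xyz": [0, 0, 0], "turn": 0}, {"xyz": [0, 0, 0], "turn": 0}, {"xyz": [0, 0, 0], "turn": 0}, {"xyz": [0, 0, 0], "turn": 0}, {"xyz": [0, 0, 0], "turn": 0}]' --claw -1

```text
clock: 9.47
tcp_pos: [0.5131, 0.1796, 0.1947]
orientation: [-3.139, 0.117, 0.0]
contact_force: [-1.4, -0.7, -0.5]
grip_width: 0.0853
```

```bash
python3 - <<'E'
from bench import readout, grab_frame, camera_model
import cv2
o=readout.get_obs();print(o["tcp_pos"],o["contact_force"],o["grip_width"])
cv2.imwrite("pics/w5.png",grab_frame("wrist")[:,:,::-1])
E
```

```text
[0.51306377 0.17957028 0.19466683] [-1.36664021 -0.71130804 -0.54828181] 0.08525272275811928
```

View pics/w5.png

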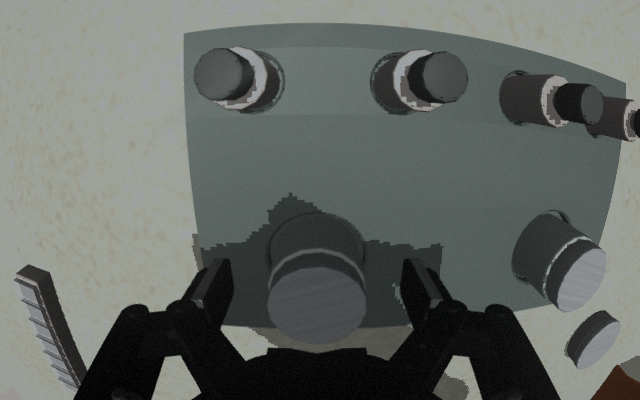

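The left jar stands in its well, lid at (318,305). I'm moving up and over to the right jar, 150 mm along the tray.

Emit:
apply_moves --deltas '[{"xyz": [0, 0, 0.01], "turn": 0}, {"xyz": [0, 0, 0.02], "turn": 0}, {"xyz": [0, 0, 0.02], "turn": 0}, {"xyz": [0, 0, 0.02], "turn": 0}, {"xyz": [0, 0, 0.02], "turn": 0}, {"xyz": [-0.0015, -0.02, 0], "turn": 0}, {"xyz": [-0.002, -0.025, 0], "turn": 0}, {"xyz": [-0.002, -0.03, 0], "turn": 0}, {"xyz": [-0.002, -0.03, 0], "turn": 0}, {"xyz": [-0.002, -0.025, 0], "turn": 0}, {"xyz": [-0.002, -0.0195, 0], "turn": 0}, {"xyz": [0, 0, 0], "turn": 0}]'

```text
clock: 10.52
tcp_pos: [0.501, 0.0253, 0.2852]
orientation: [3.136, -0.126, -0.001]
contact_force: [-0.8, 0.2, -0.4]
grip_width: 0.0851
```

Emit:
apply_moves --deltas '[{"xyz": [0, 0, -0.02], "turn": 0}, {"xyz": [0, 0, -0.02], "turn": 0}, {"xyz": [0, 0, -0.015], "turn": 0}, {"xyz": [0, 0, -0.005], "turn": 0}, {"xyz": [0, 0, 0], "turn": 0}, {"xyz": [0, 0, 0], "turn": 0}, {"xyz": [0, 0, 0], "turn": 0}]'

```text
clock: 11.1
tcp_pos: [0.5021, 0.0304, 0.2257]
orientation: [-3.139, 0.116, -0.003]
contact_force: [0.7, 0.9, 0.1]
grip_width: 0.0854
```

```bash
python3 - <<'E'
from bench import readout, grab_frame, camera_model
import cv2
o=readout.get_obs();print(o["tcp_pos"],o["contact_force"],o["joints"])
cv2.imwrite("pics/w6.png",grab_frame("wrist")[:,:,::-1])
E
```

```text
[0.50207054 0.03039184 0.22574803] [0.69102135 0.93973473 0.06463683] [ 0.01877181  0.46722148 -0.24854175  2.08821416  0.19590401  0.6059312
 -2.01030071]
```

View pics/w6.png

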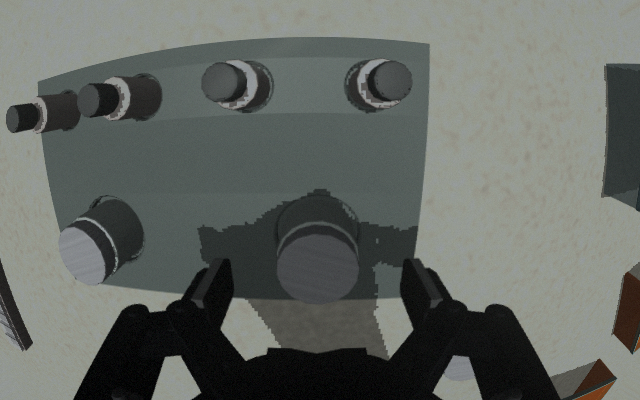

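The right lid is centred between the fingers at (318,268). I'm lowering and closing.

Emit:
apply_moves --deltas '[{"xyz": [0, 0, -0.01], "turn": 0}, {"xyz": [0, 0, -0.01], "turn": 0}, {"xyz": [0, 0, -0.007], "turn": 0}, {"xyz": [0, 0, -0.0035], "turn": 0}, {"xyz": [0, 0, 0], "turn": 0}, {"xyz": [0, 0, 0], "turn": 0}, {"xyz": [0, 0, 0], "turn": 0}]'

```text
clock: 11.73
tcp_pos: [0.5017, 0.0301, 0.1942]
orientation: [-3.139, 0.116, 0.0]
contact_force: [-0.6, -0.3, -0.9]
grip_width: 0.0853
```

Emit:
apply_moves --deltas '[{"xyz": [0, 0, 0], "turn": 0}, {"xyz": [0, 0, 0], "turn": 0}, {"xyz": [0, 0, 0], "turn": 0}, {"xyz": [0, 0, 0], "turn": 0}, {"xyz": [0, 0, 0], "turn": 0}, {"xyz": [0, 0, 0], "turn": 0}, {"xyz": [0, 0, 0], "turn": 0}, {"xyz": [0, 0, 0], "turn": 0}, {"xyz": [0, 0, 0], "turn": 0}, {"xyz": [0, 0, 0], "turn": 0}]' --claw 1 --squeeze 35

```text
clock: 12.57
tcp_pos: [0.5017, 0.0301, 0.1947]
orientation: [3.139, -0.117, 0.001]
contact_force: [-1.6, -0.2, 5.8]
grip_width: 0.0448
```

Emit:
apply_moves --deltas '[{"xyz": [0, 0, 0.003], "turn": 0}, {"xyz": [0, 0, 0.005], "turn": 0}, {"xyz": [0, 0, 0.008], "turn": 0}, {"xyz": [0, 0, 0.01], "turn": 0}, {"xyz": [0, 0, 0.01], "turn": 0}, {"xyz": [0, 0, 0.01], "turn": 0}, {"xyz": [0, 0, 0.01], "turn": 0}, {"xyz": [0, 0, 0.008], "turn": 0}, {"xyz": [0, 0, 0.006], "turn": 0}, {"xyz": [0, 0, 0], "turn": 0}, {"xyz": [0, 0, 0], "turn": 0}, {"xyz": [0, 0, 0], "turn": 0}]'

```text
clock: 13.57
tcp_pos: [0.5013, 0.03, 0.2639]
orientation: [3.139, -0.117, -0.001]
contact_force: [-0.0, -0.7, -3.5]
grip_width: 0.0446
```

Emit:
apply_moves --deltas '[{"xyz": [0, 0, 0], "turn": 0}, {"xyz": [0, 0, 0], "turn": 0}, {"xyz": [0, 0, 0], "turn": 0}, {"xyz": [0, 0, 0], "turn": 0}, {"xyz": [0, 0, 0], "turn": 0}, {"xyz": [0, 0, 0], "turn": 0}]'

```text
clock: 14.07
tcp_pos: [0.5016, 0.03, 0.2641]
orientation: [3.139, -0.117, -0.0]
contact_force: [-0.2, -0.1, -2.9]
grip_width: 0.0451
```

```bash
python3 - <<'E'
from bench import readout, grab_frame, camera_model
import cv2,numpy as np
L=[]
for i in range(12):
    im=grab_frame("scene");o=readout.get_obs();L.append(o["contact_force"])
L=np.array(L);print(o["clock"],o["tcp_pos"],o["grip_width"],L.mean(0),L.std(0),o["tau"])
cv2.imwrite("pics/s7.png",np.clip(cv2.resize(im[120:290,200:440,::-1],None,fx=3,fy=3)*1.5,0,255).astype(np.uint8))
E
```

```text
14.6667 [0.50156371 0.03004636 0.26421125] 0.04547298994368937 [ 0.06351973  0.21116239 -3.04231199] [0.38262135 0.54974601 0.25008387] [ 2.21751216e-03 -4.78179860e+01 -1.92081816e+00 -2.06856501e+01
  9.45401756e-03  1.27589472e-03 -1.46466630e-05]
```

View pics/s7.png

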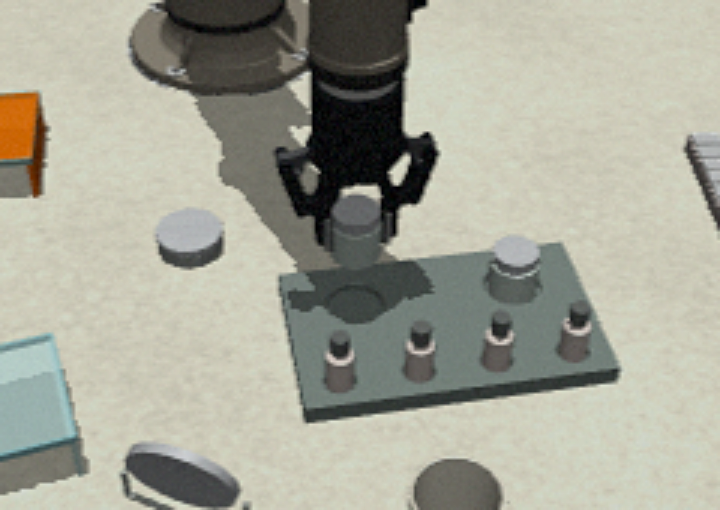

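Right jar: -3.04 N (±0.07) against about -1.4 N for the left, so the right one is heavier by roughly 165 g. The left jar stands in its well. I'll carry the right jar to the stand.

Emit:
apply_moves --deltas '[{"xyz": [0, 0, 0.01], "turn": 0}, {"xyz": [0, 0, 0.012], "turn": 0}, {"xyz": [0.002, -0.008, 0.008], "turn": 0}, {"xyz": [0.003, -0.015, 0.001], "turn": 0}, {"xyz": [0.005, -0.022, 0], "turn": 0}, {"xyz": [0.005, -0.025, 0], "turn": 0}, {"xyz": [0.005, -0.025, 0], "turn": 0}, {"xyz": [0.005, -0.025, 0], "turn": 0}, {"xyz": [0.005, -0.025, 0], "turn": 0}, {"xyz": [0.005, -0.025, 0], "turn": 0}, {"xyz": [0.005, -0.025, 0], "turn": 0}, {"xyz": [0.005, -0.025, 0], "turn": 0}]'

```text
clock: 15.67
tcp_pos: [0.5465, -0.1921, 0.296]
orientation: [3.139, -0.117, 0.001]
contact_force: [0.2, 0.6, -3.7]
grip_width: 0.0449
```

Emit:
apply_moves --deltas '[{"xyz": [0.005, -0.025, 0], "turn": 0}, {"xyz": [0.005, -0.025, 0], "turn": 0}, {"xyz": [0.005, -0.025, 0], "turn": 0}, {"xyz": [0.004, -0.018, 0], "turn": 0}, {"xyz": [0.003, -0.012, 0], "turn": 0}, {"xyz": [0.001, -0.006, 0], "turn": 0}, {"xyz": [0, -0.002, 0], "turn": 0}, {"xyz": [0, 0, 0], "turn": 0}, {"xyz": [0, 0, 0], "turn": 0}, {"xyz": [0, 0, 0], "turn": 0}, {"xyz": [0, 0, 0], "turn": 0}, {"xyz": [0, 0, 0], "turn": 0}]'

```text
clock: 16.67
tcp_pos: [0.5697, -0.3021, 0.2953]
orientation: [-3.139, 0.115, 0.0]
contact_force: [-0.2, -0.5, -3.6]
grip_width: 0.0447
```

```bash
python3 - <<'E'
from bench import readout, grab_frame, camera_model
import cv2,numpy as np
from h import *
o=readout.get_obs();print(o["clock"],o["tcp_pos"],o["contact_force"],o["grip_width"])
cv2.imwrite("pics/w8.png",grab_frame("wrist")[:,:,::-1])
s=grab_frame("scene")[:,:,::-1];t=grab_frame("top")[:,:,::-1]
ms=camera_model("scene")
a=s[120:330,130:410];a=cv2.resize(a,None,fx=2.8,fy=2.8)
cv2.imwrite("pics/s8.png",np.clip(a*1.5,0,255).astype(np.uint8));cv2.imwrite("pics/t8.png",t)
th=np.radians(-4.5);c=np.array([.570,-.302])
print([proj(ms,[*(c+np.array([[np.cos(th),-np.sin(th)],[np.sin(th),np.cos(th)]])@q),.05]).round(1) for q in ([.06,.07],[.06,-.07],[-.06,-.07],[-.06,.07])])
E
```

```text
16.6667 [ 0.56968716 -0.30213998  0.29530287] [-0.2422115  -0.49950988 -3.58327122] 0.0447361287445011
[array([222.7, 268.4]), array([160.9, 276.3]), array([166.1, 238.8]), array([222.6, 232.2])]
```

View pics/s8.png

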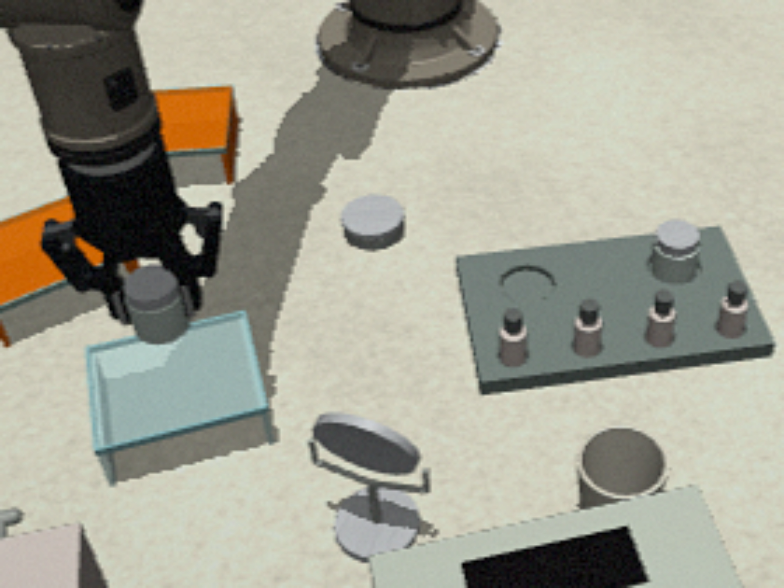

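View pics/w8.png

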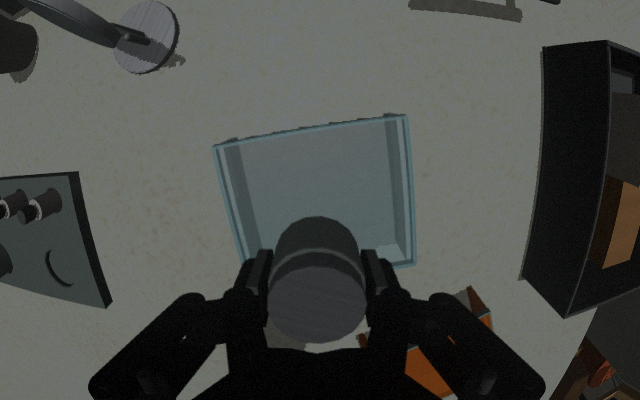

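```bash
python3 - <<'E'
from bench import readout, camera_model
from h import *
ms=camera_model("scene")
P=np.array([onz(ms,u/2.8+130,v/2.8+120,.05)[:2] for u,v in [(248,315),(268,405),(97,450),(88,347)]]);print(P.round(3),P.mean(0),[np.linalg.norm(P[i]-P[i-1]).round(3) for i in range(4)])
mt=camera_model("top")
P=np.array([onz(mt,u/3.4+240,v/3.4+140,.05)[:2] for u,v in [(556,50),(718,40),(724,171),(572,184)]]);print(P.round(3),P.mean(0),[np.linalg.norm(P[i]-P[i-1]).round(3) for i in range(4)])
m=camera_model("wrist")
P=np.array([fonz(m,u,v,.05)[:2] for u,v in [(214,146),(407,114),(415,265)]]);print(P,(P[0]+P[2])/2)
E
```

```text
[[ 0.514 -0.238]
 [ 0.626 -0.229]
 [ 0.639 -0.368]
 [ 0.52  -0.378]] [ 0.57485404 -0.30312191] [np.float64(0.14), np.float64(0.112), np.float64(0.139), np.float64(0.12)]
[[ 0.623 -0.227]
 [ 0.634 -0.372]
 [ 0.515 -0.377]
 [ 0.503 -0.241]] [ 0.56873699 -0.3041737 ] [np.float64(0.122), np.float64(0.146), np.float64(0.118), np.float64(0.136)]
[[ 0.62667668 -0.23199316]
 [ 0.63916991 -0.37119368]
 [ 0.51721469 -0.3803755 ]] [ 0.57194569 -0.30618433]
```

All three views put the stand's middle at (0.572, -0.304), within 3 mm of where I hold the jar. I'll let it settle, then make a final check of both jars.

Emit:
apply_moves --deltas '[{"xyz": [0.002, -0.002, 0], "turn": 0}, {"xyz": [0, 0, 0], "turn": 0}, {"xyz": [0, 0, 0], "turn": 0}, {"xyz": [0, 0, 0], "turn": 0}, {"xyz": [0, 0, 0], "turn": 0}, {"xyz": [0, 0, 0], "turn": 0}, {"xyz": [0, 0, 0], "turn": 0}, {"xyz": [0, 0, 0], "turn": 0}]'

```text
clock: 17.48
tcp_pos: [0.5716, -0.3049, 0.2952]
orientation: [-3.139, 0.117, -0.0]
contact_force: [0.7, 0.1, -3.3]
grip_width: 0.045
```

```bash
python3 - <<'E'
from bench import readout, grab_frame, camera_model,r
from h import *
F=[]
for i in range(6):
  t=grab_frame("top")[:,:,::-1];o=readout.get_obs();F.append(o["contact_force"][2])
print(o["clock"],o["tcp_pos"],np.mean(F),o["grip_width"],abs(o["qvel"]).max())
m=camera_model("top");g=cv2.cvtColor(np.ascontiguousarray(t),cv2.COLOR_BGR2GRAY)
mk=np.zeros_like(g);mk[176:206,255:337]=g[176:206,255:337]>98
n,l,st,ce=cv2.connectedComponentsWithStats(mk)
for i in range(1,n):
  if st[i,4]>40: print(st[i],ce[i],onz(m,*ce[i],.061))
r.hand_in()
E
```

```text
17.7833 [ 0.57159236 -0.30495011  0.29523225] -3.160137231717075 0.04497615569040846 0.0018028076935947194
[263 183  14  14 146] [269.45890411 189.71917808] [0.51148834 0.1816003  0.061     ]
the job is handed in; nothing more can be done
```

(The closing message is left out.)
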